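Heft the hairpin cases in the rack, full ones home, low ones pulled forward

TASK

Some of the three closed hairpin cases in the counter rack are full and one or two are nearly empty. Go along the rack from the robot's left to its right: take each case by its handle, lift just that end a little, with the back edge staying on the rack, to feel its weight, and set it gently down again. Slide every full case gently home against the back of its bay, and draw every nearly empty one forward for refilling, until its back stands about half a case length (80 mm) clear of the back of the bay, leaving all three lying flat in their bays and everything else where it is.

Things in the scene. Friction and masses are not known exactly. Their poses are not given: they have to be found in the camera images.
- rack: Low steel-sheet counter rack, fixed: base plate 262 (x) x 358 (y) mm, its top 4 mm above the counter, with three open-fronted, open-topped bays 114 mm wide, centred at y = +118 (left), 0 and -118 mm (right), between dividers 26 mm high from x = -45 to +120 mm. Origin on the counter; +x points into the bays, away from their open front; z up. The cases lie along x.
- rack_stop: Upstand 32 mm high closing the back of all three bays, part of the rack. Origin in the middle of its front face, at the level of the base plate's top; axes as the rack's. The face that the cases stop against is the plane x = 0 of this frame.
- case_left: Closed sectional case in the left bay (the robot's left, +y): black, with a latched frosted lid that cannot be seen through, 165 (x) x 105 (y) x 42 mm, handle on its front (-x) end; full about 0.75 to 0.95 kg, nearly empty about 0.2 kg, alike to the eye. Origin under its centre, on the base plate; x points into the rack, z up. Starts 15 to 40 mm short of the stop, 4 mm play to each divider.
- case_left_centre (a point): Centre of the left case, half-way up (21 mm above its underside), axes as the case's. Tipped up by the handle, it turns about its back lower edge, so the handle carries about 0.4 of the weight: 3 to 3.7 N if full, 0.8 N if nearly empty; a firm grip on the bar resists its turning and can add about 1.3 N.
- case_left_handle (a point): Middle of the grip bar of the left case's handle: round, 10 mm thick, 70 mm long across the case (y), 45 mm in front of the front face and joined to it by an arm at each end; 26 mm above the case's underside (30 mm above the counter), 210 mm from its back face. Axes as the case's.
- case_left_back (a point): Middle of the left case's flat back face, which meets the rack stop; 21 mm above its underside. Sliding a full case along the rack takes about 2 to 4 N, so a higher push means that it has met the stop. Axes as the case's.
- case_middle: Closed sectional case in the middle bay (between the other two): black, with a latched frosted lid that cannot be seen through, 165 (x) x 105 (y) x 42 mm, handle on its front (-x) end; full about 0.75 to 0.95 kg, nearly empty about 0.2 kg, alike to the eye. Origin under its centre, on the base plate; x points into the rack, z up. Starts 15 to 40 mm short of the stop, 4 mm play to each divider.
- case_middle_centre (a point): Centre of the middle case, half-way up (21 mm above its underside), axes as the case's. Tipped up by the handle, it turns about its back lower edge, so the handle carries about 0.4 of the weight: 3 to 3.7 N if full, 0.8 N if nearly empty; a firm grip on the bar resists its turning and can add about 1.3 N.
- case_middle_handle (a point): Middle of the grip bar of the middle case's handle: round, 10 mm thick, 70 mm long across the case (y), 45 mm in front of the front face and joined to it by an arm at each end; 26 mm above the case's underside (30 mm above the counter), 210 mm from its back face. Axes as the case's.
- case_middle_back (a point): Middle of the middle case's flat back face, which meets the rack stop; 21 mm above its underside. Sliding a full case along the rack takes about 2 to 4 N, so a higher push means that it has met the stop. Axes as the case's.
- case_right: Closed sectional case in the right bay (the robot's right, -y): black, with a latched frosted lid that cannot be seen through, 165 (x) x 105 (y) x 42 mm, handle on its front (-x) end; full about 0.75 to 0.95 kg, nearly empty about 0.2 kg, alike to the eye. Origin under its centre, on the base plate; x points into the rack, z up. Starts 15 to 40 mm short of the stop, 4 mm play to each divider.
- case_right_centre (a point): Centre of the right case, half-way up (21 mm above its underside), axes as the case's. Tipped up by the handle, it turns about its back lower edge, so the handle carries about 0.4 of the weight: 3 to 3.7 N if full, 0.8 N if nearly empty; a firm grip on the bar resists its turning and can add about 1.3 N.
- case_right_handle (a point): Middle of the grip bar of the right case's handle: round, 10 mm thick, 70 mm long across the case (y), 45 mm in front of the front face and joined to it by an arm at each end; 26 mm above the case's underside (30 mm above the counter), 210 mm from its back face. Axes as the case's.
- case_right_back (a point): Middle of the right case's flat back face, which meets the rack stop; 21 mm above its underside. Sliding a full case along the rack takes about 2 to 4 N, so a higher push means that it has met the stop. Axes as the case's.
- spare: A fourth case of the same kind, on a 4 mm cork mat at the robot's right beside the rack: not part of the job, leave alone. Origin under its centre.
- spray: Aluminium hairspray can, 54 mm across, 190 mm tall, standing: leave alone. Origin under its centre.
- mug: White mug, 82 mm across, 95 mm tall, standing: leave alone. Origin under its centre.
- phone: Black phone lying flat, 150 x 73 x 9 mm: leave alone. Origin under its centre.
Things that resemble listed ones, but are neither listed nor needed, are in the scene too. What is shaped like the case_middle but orange or purple is not meant.

How it is judged:
By the outcome, as a careful person would: the job done as asked, in the order asked, and still so for the second after the job is handed in, with the robot touching nothing.
It also fails if it takes over 67 s, if anything falls off the work surface, if the arm or the gripper's body presses on something with over 40 N, if the wrist force passes 120 N, or if a joint passes its speed limit or range.

ROBOT

A 7-joint arm with a two-finger parallel gripper is mounted at the origin on the work surface. World frame = base frame: x ahead of the robot, y to its left, z up, the work surface at z = 0. Lengths are in mm, angles in rad, forces in N, time in s.
With the tool pointing down it reaches from about 400 to 875 mm from the base axis. Payload 4.4 kg.
Tool frame: the origin (TCP) lies midway between the tips of the shut fingers; the grasp point (between the pads) lies 19 mm behind it; z points along the fingers, y is the line along which they close (so a half turn about z gives the same grasp; the last joint's range is limited). The gripper opens to 85 mm and grips with 20 to 120 N. Pads are 22 mm wide; open, the fingers measure 114 mm over their backs; the gripper's body (76 mm by 85 mm) begins 54 mm behind the grasp point. The pads swing forward as they close: fully open they stand 13 mm farther back than shut.
Start: joints at [-1.339, 0.628, 0.038, 1.517, -0.027, 0.996, -0.02], TCP at [190.697, 621.412, 231.313] pointing down, gripper open.
Joint ranges: [-3.06, 3.06], [-0.37, 2.12], [-1.25, 1.32], [0.18, 2.47], [-1.1, 4.24], [0.23, 1.98], [-2.94, 2.94]. Speed limits (rad/s): [2.57, 2.57, 3.14, 3.14, 3.14, 3.14, 3.14].

INTERFACE

Orientations are given as [roll, pitch, yaw] about the fixed x, y, z axes, in that order (R = Rz(yaw) Ry(pitch) Rx(roll)).
In Python, from cell import telemetry, eyes, ctrl, finder gives the robot as it stands.
- The arm moves only by the tool move_arm, never from a script. Its argument "steps" is a list of rows, each a list of 7 numbers: the turn, a rotation vector about the world's x, y, z in degrees, then the shift along the world's x, y, z in m, then the finger opening in m, from 0 to 0.0854. A call has 1 to 5 rows; each row shifts and turns the commanded pose from where the row before left it; what a row does not reach is not made up. A row lasts 1/10 s, in which the tool goes at most 50 mm and 8.59 degrees, less where a joint would pass 70% of its speed; a pose out of reach is approached as far as the arm can. A call with a gripper value outside its range is refused whole. The fingers move at their own pace and stop on an object; the grip force is fixed at half the most. Time passes only in rows, so rows that do not move let the fingers close. It gives the time, the measured TCP pose, the force, the opening and the grip force at its end, in the units of the state.
- telemetry.read_state(): the state, without advancing time (a new reading comes with each control period).
- eyes.get_image(name): name is "scene" or "top" or "wrist"; returns (picture, depth): 480x640x3 uint8, blue, green, red; 480x640 float32, mm along the optical axis (not along the pixel's ray), 0 where there is no reading.
- eyes.calibration(name): a dict with "fx", "fy", "cx", "cy" (pixels), "position" and "attitude" of the camera in the world. Camera axes: x right, y down, z forward; pixel columns grow to the right and rows downward; lengths in mm; the calibration is good to about 2 mm. A picture is of the moment at which its call begins: read the wrist's pose just before it. calibration takes no time and is no camera call; for the wrist camera it gives the pose at the moment of the call.
- ctrl.finish_job(): hands the job in; it is judged then, once.
Trained networks look in the newest picture that a camera, given by its name, has taken for a name from the list of things; names that differ only in an ending like _2 or _b are one class to them, and where a whole thing is asked for, a point or a joint stands for the part that bears it (a point fixed in the world has none). Each returns a list of dicts, best first, with "confidence" (0 to 1); they miss things now and then, are a little off and sometimes report something else, mostly with a low value. They report only what shows in the picture. A call takes as long as a camera call. They do not tell look-alikes from the thing itself.
- finder.boxes_of(camera, name): "location" ([x, y, z] in mm, in the coordinates of the camera as it stood for that picture, good to about 4 mm: the middle of the surface that is visible of it).
- finder.cut_out(camera, name): "mask" (480x640 bool, what is visible of it).
- finder.pinpoint(camera, name): "location" ([x, y, z] in mm, in the coordinates of the camera as it stood for that picture, good to about 4 mm: a listed point, or the origin of a listed thing).
The state is a dict: "clock": time; "qpos": joint angles; "qd": joint speeds; "tau": joint torques, N m; "eef_pos": TCP position; "tool_rot": TCP orientation; "force": force on the tool from outside, world axes, zero at the start; "torque": the same for the moment, N m; "width": finger opening in mm; "gripper_force": force on a finger pad.
Only numpy, scipy, OpenCV 4.12 (cv2) and the standard library are available. Lean on these libraries where they do the work, as an engineer would, in place of code of your own. Each camera call takes 0.05 s, during which the arm holds its last target. There are 200 camera calls.

## Working session

There is one attempt and no reset: what is moved stays moved. The work goes in short steps, Python scripts to look and compute and a tool call to move; the robot and the scene stay as the last step left them, time stands still between calls to the robot, and variables do not carry over. Pictures are saved under pics/ and viewed, at most 10 in all, crops included, and the job is handed in when it is done.

Besides the shell and the picture viewer there is one more tool, called after "Request:" in YAML: its name, and indented under it one key for each argument. move_arm: Moves the arm, as the interface text tells. Its arguments: {"type":"object","properties":{"steps":{"type":"array"}},"required":["steps"]}

```bash
mkdir -p pics; cat > h.py <<'E'
import numpy as np, cv2
from scipy.spatial.transform import Rotation as R
from cell import telemetry, eyes, ctrl, finder
def T(cal):
    a=np.array(cal["attitude"],float)
    M=a if a.shape==(3,3) else R.from_euler("xyz",a).as_matrix()
    return M,np.array(cal["position"],float)
def world(cal,p):
    M,t=T(cal); return M@np.array(p)+t
def px(cal,p):
    return int(cal["fx"]*p[0]/p[2]+cal["cx"]),int(cal["fy"]*p[1]/p[2]+cal["cy"])
E
python3 - <<'E'
from h import *
for c in ("scene","top"):
    im,d=eyes.get_image(c); cv2.imwrite(f"pics/{c}.png",im); cal=eyes.calibration(c)
    print(c,cal)
    for n in ("case_left_handle","case_middle_handle","case_right_handle","rack_stop","rack","spare"):
        for r in finder.pinpoint(c,n)[:5]: print(n,round(r["confidence"],2),world(cal,r["location"]).round(0),px(cal,r["location"]))
s=telemetry.read_state(); print(s)
E
```

```text
scene {'fx': 519.4805531205964, 'fy': 519.4805531205964, 'cx': 316.17176702231876, 'cy': 235.61971469512923, 'position': array([1468.82407498,   92.2031864 , 1329.23495744]), 'attitude': array([-2.51787885, -0.00815458,  1.69227069])}
case_middle_handle 0.89 [280. 117.  26.] (363, 178)
case_middle_handle 0.74 [535.  37.  32.] (331, 235)
case_middle_handle 0.62 [ 273. -299.   27.] (241, 164)
case_right_handle 0.83 [559. -82.  30.] (292, 238)
case_right_handle 0.56 [670.  45.   4.] (329, 277)
rack_stop 0.62 [681. -67.   3.] (291, 277)
spare 0.77 [ 434. -480.    3.] (178, 200)
top {'fx': 493.2931126214099, 'fy': 493.2931126214099, 'cx': 329.4805201847822, 'cy': 231.73937265610928, 'position': array([ 407.58550777,    9.61707577, 1334.3109067 ]), 'attitude': array([-3.04242878, -0.0066903 , -1.54788235])}
case_left_handle 0.94 [527. 152.  28.] (273, 234)
case_left_handle 0.49 [539.  33.  30.] (318, 230)
case_middle_handle 0.97 [ 269. -294.   28.] (441, 336)
case_middle_handle 0.97 [277. 117.  25.] (283, 330)
case_middle_handle 0.77 [539.  35.  31.] (317, 230)
case_right_handle 0.97 [562. -83.  32.] (362, 223)
rack_stop 0.66 [764.  67.   8.] (308, 150)
spare 0.6 [ 429. -479.    8.] (508, 277)
{'clock': 0.7, 'qpos': array([-1.33882794,  0.62834094,  0.03850014,  1.51739751, -0.0270364 ,
        0.99629582, -0.02000645]), 'qd': array([ 9.33205880e-05,  1.49885516e-03,  1.13487378e-03,  2.94248414e-04,
        8.69011939e-04, -1.27170082e-03,  1.44773896e-04]), 'tau': array([-1.11746997e-04, -5.63114870e+01,  1.22552946e+00, -1.93743485e+01,
        1.10440463e-02,  1.62886288e-03,  9.38824485e-06]), 'eef_pos': array([190.67192911, 621.42855847, 231.35251992]), 'tool_rot': array([ 3.14151747e+00, -7.10577811e-05,  2.84377298e+00]), 'force': array([ 0.05255312, -0.50298578,  0.17121776]), 'torque': array([-0.00419982, -0.01069626,  0.00088752]), 'gripper_force': 0.0, 'width': 85.20634535680024}
```

View pics/top.png

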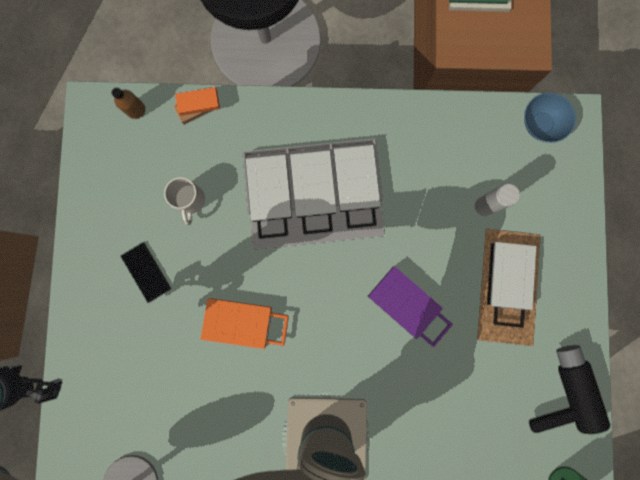

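```bash
python3 - <<'E'
from h import *
im=cv2.imread("pics/top.png")[120:290,220:420]; cv2.imwrite("pics/topc.png",cv2.resize(im,None,fx=3.5,fy=3.5,interpolation=cv2.INTER_CUBIC))
E
```

```text
(no output)
```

View pics/topc.png

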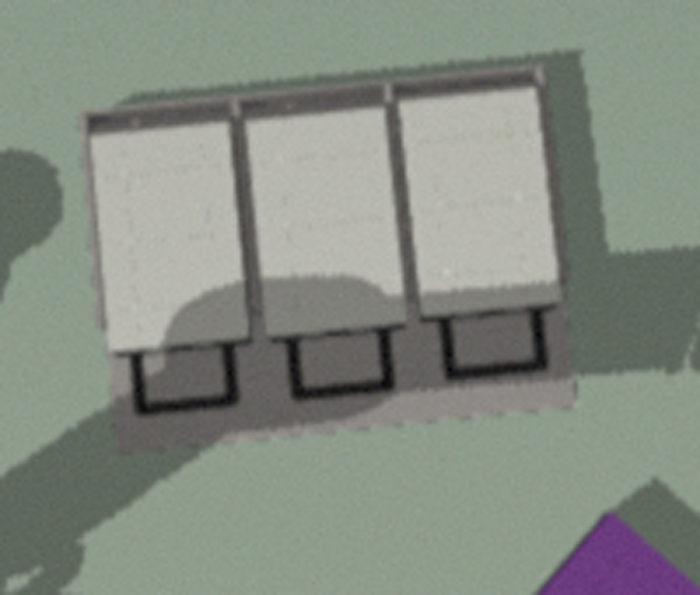

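The top view shows the rack around (315,190) holding three black cases with white lids, handles at about (273,230), (317,228) and (361,220). Three other things are case-shaped:
- Orange case (245,324): wrong colour.
- Purple case (410,305): wrong colour.
- Spare case on the cork mat (512,285): not part of the job.

Only the three cases in the rack fit the description, and the crop confirms it.

```bash
python3 - <<'E'
from h import *
cal=eyes.calibration("top"); M,t=T(cal)
def un(c,z):
    u,v=c[0]/3.5+220-.36,c[1]/3.5+120-.36
    d=M@np.array([(u-cal["cx"])/cal["fx"],(v-cal["cy"])/cal["fy"],1]); return (t+d*(z-t[2])/d[2])
for n,c,z in [("stopBL",(85,115),36),("stopBR",(540,68),36),("baseFL",(120,450),4),("baseFR",(575,403),4),("L h",(187,408),32),("M h",(342,392),32),("R h",(497,372),32),
 ("Lb1",(92,137),46),("Lb2",(232,122),46),("Mb1",(246,121),46),("Mb2",(388,106),46),("Rb1",(399,99),46),("Rb2",(538,86),46)]:
    print(n,un(c,z).round(1))
a,b=un((540,68),36),un((85,115),36); print(np.degrees(np.arctan2(*(a-b)[:2])), np.linalg.norm(a-b))
a,b=un((575,403),4),un((120,450),4); print(np.degrees(np.arctan2(*(a-b)[:2])), np.linalg.norm(a-b))
E
```

```text
stopBL [745.2 238.4  36. ]
stopBR [ 790.9 -110.2   36. ]
baseFL [490.6 206.6   4. ]
baseFR [ 535.3 -144.     4. ]
L h [521.9 153.   32. ]
M h [536.8  36.   32. ]
R h [554.9 -81.2  32. ]
Lb1 [725.7 230.7  46. ]
Lb2 [740.  124.7  46. ]
Mb1 [741.  114.1  46. ]
Mb2 [755.3   6.3  46. ]
Rb1 [761.  -2.  46.]
Rb2 [ 773.8 -107.9   46. ]
172.54711246980574 351.58810721540317
172.74005586750698 353.3634918920464
```

Request:
move_arm:
  steps:
    - [0,0,-8.5,0.025,-0.04,0,0.036]
    - [0,0,-8.5,0.025,-0.04,0,0.036]
    - [0,0,-8.5,0.025,-0.04,0,0.036]
    - [0,0,-8.5,0.025,-0.04,0,0.036]
    - [0,0,-8.5,0.025,-0.04,0,0.036]

```text
clock: 1.2
eef_pos: [316.5, 419.9, 231.6]
tool_rot: [3.141, -0.0, 2.096]
force: [1.9, -0.3, -0.0]
width: 36.1
gripper_force: 0.0
```

Request:
move_arm:
  steps:
    - [0,0,-7.6,0.03,-0.038,0,0.036]
    - [0,0,-7.6,0.03,-0.038,0,0.036]
    - [0,0,-7.6,0.03,-0.038,0,0.036]
    - [0,0,0,0.03,-0.038,0,0.036]
    - [0,0,0,0.03,-0.038,0,0.036]

```text
clock: 1.7
eef_pos: [466.7, 230.1, 231.6]
tool_rot: [3.141, -0.0, 1.705]
force: [1.1, 1.1, 0.2]
width: 36.2
gripper_force: 0.0
```

Request:
move_arm:
  steps:
    - [0,0,0,0.029,-0.038,0,0.036]
    - [0,0,0,0.029,-0.038,0,0.036]
    - [0,0,0,0,0,0,0.036]

```text
clock: 2.0
eef_pos: [528.2, 147.3, 232.1]
tool_rot: [3.137, 0.005, 1.692]
force: [-0.5, -0.3, 0.0]
width: 36.0
gripper_force: 0.0
```

```bash
python3 - <<'E'
from h import *
cal=eyes.calibration("wrist"); im,d=eyes.get_image("wrist"); cv2.imwrite("pics/w1.png",im); np.save("w1.npy",d)
print(cal)
for n in ("case_left_handle","case_middle_handle","case_left_back","rack_stop","rack"):
    for r in finder.pinpoint("wrist",n)[:3]: print(n,round(r["confidence"],2),world(cal,r["location"]).round(1),px(cal,r["location"]))
s=telemetry.read_state(); print(s["eef_pos"],s["tool_rot"],s["force"])
E
```

```text
{'fx': 344.8718444651389, 'fy': 344.8718444651389, 'cx': 318.2247544690566, 'cy': 241.0874934046123, 'position': array([518.64291365, 221.9990561 , 374.09975451]), 'attitude': array([ 2.84231826, -0.00498167,  0.12118101])}
case_left_handle 0.74 [527.5 153.6  29.3] (317, 205)
case_middle_handle 0.59 [540.1  37.4  29.5] (315, 309)
case_left_back 0.87 [733.  180.6  24.6] (518, 202)
rack_stop 0.91 [771.9  66.1   9.6] (515, 300)
rack_stop 0.18 [529.8 156.3  31.9] (319, 203)
[522.75166247 157.29376657 231.24875286] [-3.14100217e+00 -9.58179721e-04  1.70710880e+00] [0.28542729 0.62725157 0.61240394]
```

View pics/w1.png

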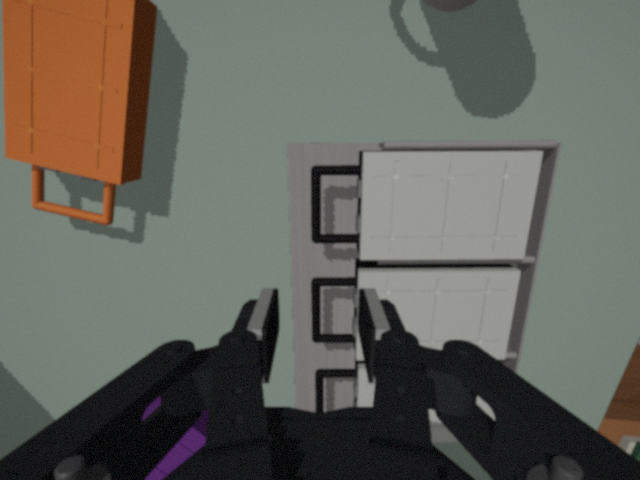

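The wrist view has the left case's bar at about (317,205) and the middle one's at (315,309), with the stop face along (540,150)–(515,355). The arm was still settling when I took it, so I'll measure once more now that it's still.

```bash
python3 - <<'E'
from h import *
cal=eyes.calibration("wrist"); im,d=eyes.get_image("wrist"); M,t=T(cal); cv2.imwrite("pics/w2.png",im)
for n in ("case_left_handle","case_middle_handle","rack_stop"):
    for r in finder.pinpoint("wrist",n)[:1]: print(n,round(r["confidence"],2),world(cal,r["location"]).round(1),px(cal,r["location"]))
v,u=np.mgrid[0:480,0:640]; v0,u0=v,u
P=np.stack([(u-cal["cx"])/cal["fx"]*d,(v-cal["cy"])/cal["fy"]*d,d],-1)@M.T+t
g=im.max(2)
a=np.radians(7.35); U=np.array([np.cos(a),np.sin(a)]);V=np.array([-U[1],U[0]])
O=np.array([526,153.])
s=(P[...,:2]-O)@U; w=(P[...,:2]-O)@V; z=P[...,2]
for lo in (-18,-9,0,9):
    m=(abs(s)<22)&(w>lo)&(w<lo+9)&(z>26)&(z<42); print("bar",lo,m.sum(),s[m].min().round(1),np.median(s[m]).round(1),s[m].max().round(1),np.median(z[m]).round(1))
# across extent
m=(abs(s-2)<12)&(z>24)&(z<42)&(abs(w)<60); print("bar w",w[m].min(),w[m].max())
# stop profile: front base edge and stop heights by s bins, lateral near divider-free strip
for lo in (-40,-20,0,20,):
    m=(w>lo)&(w<lo+20)&(d>0)
    b=np.arange(150,260,3); print(lo,[(int(x),int(np.median(z[m&(s>=x)&(s<x+3)]))) for x in b if (m&(s>=x)&(s<x+3)).sum()>1])
    e=m&(z>2.5)&(s<-15)&(s>-60); print("front",np.percentile(s[e],[0,2,10]))
print(telemetry.read_state()["eef_pos"])
E
```

```text
case_left_handle 0.62 [525.8 155.2  30.6] (320, 215)
case_middle_handle 0.78 [276.3 115.1  24.6] (77, 220)
rack_stop 0.9 [773.2  62.8   5.7] (515, 314)
bar -18 86 -4.6 -0.4 4.7 34.1
bar -9 88 -4.6 -0.1 4.6 34.0
bar 0 81 -4.7 0.3 4.5 34.0
bar 9 83 -3.7 0.3 5.3 34.3
bar w -38.24770141727539 40.64364199382995
-40 [(150, 46), (153, 46), (156, 46), (159, 45), (162, 46), (165, 46), (168, 46), (171, 46), (174, 46), (177, 46), (180, 46), (183, 46), (186, 46), (189, 46), (192, 45), (195, 46), (198, 46), (201, 46), (204, 46), (207, 46), (210, 45), (228, 27), (231, 32), (258, 0)]
front [-29.16519887 -28.19953119 -27.63619868]
-20 [(150, 45), (153, 45), (156, 45), (159, 45), (162, 46), (165, 46), (168, 46), (171, 45), (174, 45), (177, 46), (180, 46), (183, 46), (186, 45), (189, 45), (192, 45), (195, 45), (198, 45), (201, 45), (204, 46), (207, 45), (210, 45), (228, 27), (231, 31), (234, 35), (258, 0)]
front [-54.98161771 -53.48300079 -50.79831785]
0 [(150, 45), (153, 46), (156, 46), (159, 46), (162, 45), (165, 46), (168, 46), (171, 45), (174, 45), (177, 46), (180, 46), (183, 45), (186, 46), (189, 46), (192, 46), (195, 46), (198, 45), (201, 46), (204, 45), (207, 46), (210, 45), (228, 26), (231, 31), (258, 0)]
front [-59.99935806 -59.12733562 -56.11360397]
20 [(150, 46), (153, 46), (156, 45), (159, 45), (162, 46), (165, 46), (168, 46), (171, 46), (174, 46), (177, 46), (180, 46), (183, 46), (186, 46), (189, 45), (192, 46), (195, 46), (198, 46), (201, 45), (204, 46), (207, 46), (210, 45), (228, 27), (231, 31), (234, 34), (258, 0)]
front [-29.97863514 -27.59063556 -25.27918751]
[523.25397195 156.39995318 231.35145493]
```

Request:
move_arm:
  steps:
    - [0,0,-0.4,0.0028,-0.0024,-0.045,0.036]
    - [0,0,0,0,0,-0.045,0.036]
    - [0,0,0,0,0,-0.045,0.036]
    - [0,0,0,0,0,-0.03,0.036]
    - [0,0,0,0,0,-0.015,0.036]

```text
clock: 3.0
eef_pos: [524.5, 153.0, 48.4]
tool_rot: [-3.137, 0.001, 1.698]
force: [-0.3, 0.0, 0.8]
width: 36.0
gripper_force: 0.0
```

Request:
move_arm:
  steps:
    - [0,0,0,0,0,-0.016,0.036]
    - [0,0,0,0,0,-0.012,0.036]
    - [0,0,0,0,0,-0.007,0.036]
    - [0,0,0,0,0,-0.003,0.036]
    - [0,0,0,0,0,0,0.036]

```text
clock: 3.5
eef_pos: [526.6, 153.1, 13.4]
tool_rot: [3.141, -0.0, 1.697]
force: [-0.9, -0.3, 0.9]
width: 36.0
gripper_force: 0.0
```

Request:
move_arm:
  steps:
    - [0,0,0,0,0,0,0.02]
    - [0,0,0,0,0,0,0.012]
    - [0,0,0,0,0,0,0.006]
    - [0,0,0,0,0,0,0.005]
    - [0,0,0,0,0,0,0.005]

```text
clock: 4.0
eef_pos: [526.5, 153.1, 13.8]
tool_rot: [3.141, -0.0, 1.697]
force: [-1.7, 0.6, 4.6]
width: 7.7
gripper_force: 58.7
```

Request:
move_arm:
  steps:
    - [0,0,0,0,0,0,0.0]
    - [0,0,0,0,0,0,0.0]
    - [0,0,0,0,0,0,0.0]

```text
clock: 4.3
eef_pos: [526.5, 153.1, 13.7]
tool_rot: [3.141, -0.0, 1.697]
force: [-2.1, -0.2, 6.4]
width: 7.9
gripper_force: 58.8
```

Request:
move_arm:
  steps:
    - [-0.09,0.67,0,0.0002,0,0.0025,0.0]
    - [-0.09,0.67,0,0.0002,0,0.0025,0.0]
    - [-0.09,0.67,0,0.0002,0,0.0025,0.0]
    - [-0.09,0.67,0,0.0002,0,0.0025,0.0]
    - [0,0,0,0,0,0,0.0]

```text
clock: 4.8
eef_pos: [528.1, 153.2, 23.5]
tool_rot: [-3.095, 0.0, 1.697]
force: [0.5, -0.0, -1.0]
width: 7.8
gripper_force: 58.5
```

Request:
move_arm:
  steps:
    - [0,0,0,0,0,0,0.0]
    - [0,0,0,0,0,0,0.0]
    - [0,0,0,0,0,0,0.0]

```text
clock: 5.1
eef_pos: [527.6, 153.0, 23.3]
tool_rot: [-3.095, 0.0, 1.697]
force: [0.7, -0.1, -0.3]
width: 7.4
gripper_force: 58.6
```

Request:
move_arm:
  steps:
    - [0,0,0,0,0,0,0.0]
    - [0,0,0,0,0,0,0.0]

```text
clock: 5.3
eef_pos: [527.4, 153.0, 23.3]
tool_rot: [-3.095, 0.0, 1.697]
force: [0.8, -0.1, -0.1]
width: 7.5
gripper_force: 58.6
```

```bash
cat >> h.py <<'E'
a=np.radians(7.35); U=np.array([np.cos(a),np.sin(a)]);V=np.array([-U[1],U[0]])
def cloud(c="wrist"):
    cal=eyes.calibration(c); im,d=eyes.get_image(c); M,t=T(cal)
    v,u=np.mgrid[0:480,0:640]
    P=np.stack([(u-cal["cx"])/cal["fx"]*d,(v-cal["cy"])/cal["fy"]*d,d],-1)@M.T+t
    P[d<=0]=np.nan
    return im,P[...,:2]@U,P[...,:2]@V,P[...,2]
def lid(s,w,z,wc,s0):
    for x in range(0,180,20):
        m=(abs(w-wc)<40)&(s>s0+45+x)&(s<s0+65+x)&(z>38)&(z<75)
        if m.sum()>5: print(x,m.sum(),np.median(z[m]).round(1),end="; ")
    print()
E
python3 - <<'E'
from h import *
im,s,w,z=cloud(); cv2.imwrite("pics/w3.png",im)
wc=np.array([526,154])@V; lid(s,w,z,wc,541.3)
m=(abs(s-541.3)<9)&(abs(w-wc)<38)&(z>22)&(z<60); print(m.sum(),np.percentile(z[m],[5,25,50,75,95]).round(1))
for i in range(3): print(telemetry.read_state()["force"].round(2),telemetry.read_state()["torque"].round(2))
E
```

```text
0 7621 52.5; 20 8096 52.1; 40 9505 51.1; 60 7391 50.3; 80 456 49.8; 
5070 [39.6 42.6 43.5 44.3 57.9]
[ 0.52  0.3  -1.09] [ 0.08 -0.28 -0.03]
[ 0.52  0.3  -1.09] [ 0.08 -0.28 -0.03]
[ 0.52  0.3  -1.09] [ 0.08 -0.28 -0.03]
```

View pics/w3.png

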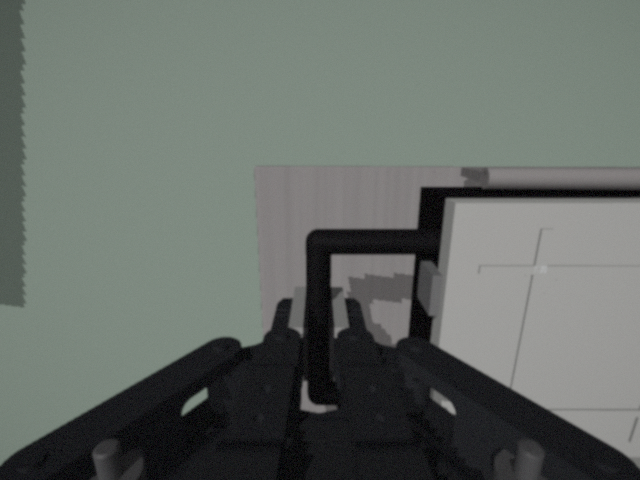

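The case is really tipped: the lid is 52.5 mm high at the front and falls towards the back. The bar, at about (318,320), is held between the fingers. The measured load is muddied by grip torque, so I'll twist the other way and average the two.

Request:
move_arm:
  steps:
    - [0.255,-1.98,0,0.0007,0,0,0.0]
    - [0.255,-1.98,0,0.0007,0,0,0.0]
    - [0,0,0,0,0,0,0.0]
    - [0,0,0,0,0,0,0.0]
    - [0,0,0,0,0,0,0.0]

```text
clock: 5.85
eef_pos: [528.9, 153.0, 23.2]
tool_rot: [3.12, 0.0, 1.697]
force: [0.2, 0.3, -2.3]
width: 7.8
gripper_force: 58.6
```

```bash
cat > r.py <<'E'
from h import *
F=[];Q=[]
for i in range(6):
    s=telemetry.read_state(); F.append(s["force"]); Q.append(s["torque"]); eyes.get_image("wrist")
print(s["eef_pos"],np.mean(F,0).round(2),np.std(F,0).round(2),np.mean(Q,0).round(3),"Mv",(np.mean(Q,0)[:2]@V).round(3))
E
python3 r.py
```

```text
[528.82860699 153.01659234  23.2666216 ] [-0.01 -0.2  -2.36] [0.18 0.59 0.45] [-0.048  0.282  0.001] Mv 0.286
```

The torque saturates either way at ±0.28 N·m. The averaged load is about 1–1.8 N, where a full case would read over 4 N in this twist direction. The left case is nearly empty, so I'll set it down and draw it forward 60 mm.

Request:
move_arm:
  steps:
    - [-0.04,0.32,0,-0.0005,0,-0.003,0.0]
    - [-0.04,0.32,0,-0.0006,0,-0.003,0.0]
    - [-0.04,0.32,0,-0.0006,0,-0.002,0.0]
    - [-0.04,0.32,0,-0.0005,0,-0.0015,0.0]
    - [0,0,0,0,0,-0.0005,0.0]

```text
clock: 6.65
eef_pos: [526.9, 153.0, 13.6]
tool_rot: [3.141, 0.0, 1.697]
force: [-0.4, -0.4, 4.8]
width: 7.8
gripper_force: 59.4
```

Request:
move_arm:
  steps:
    - [0,0,0,0,0,0,0.0]
    - [0,0,0,-0.004,-0.0005,0,0.0]
    - [0,0,0,-0.008,-0.001,0,0.0]
    - [0,0,0,-0.01,-0.0013,0,0.0]
    - [0,0,0,-0.01,-0.0013,0,0.0]

```text
clock: 7.15
eef_pos: [494.2, 148.9, 13.6]
tool_rot: [3.14, 0.0, 1.697]
force: [2.6, 0.2, 2.6]
width: 7.9
gripper_force: 59.1
```

Request:
move_arm:
  steps:
    - [0,0,0,-0.01,-0.0013,0,0.0]
    - [0,0,0,-0.009,-0.0011,0,0.0]
    - [0,0,0,-0.006,-0.0008,0,0.0]
    - [0,0,0,-0.003,-0.0004,0,0.0]
    - [0,0,0,0,0,0,0.0]

```text
clock: 7.65
eef_pos: [465.4, 145.2, 13.3]
tool_rot: [-3.14, 0.0, 1.697]
force: [-0.3, 0.5, 5.5]
width: 7.6
gripper_force: 59.3
```

Request:
move_arm:
  steps:
    - [0,0,0,0,0,0,0.0]
    - [0,0,0,0,0,0,0.015]
    - [0,0,0,0,0,0,0.036]
    - [0,0,0,0,0,0,0.036]
    - [0,0,0,0,0,0,0.036]

```text
clock: 8.15
eef_pos: [465.9, 145.2, 13.0]
tool_rot: [-3.14, 0.0, 1.697]
force: [0.6, -1.2, -0.2]
width: 35.8
gripper_force: 0.0
```

Request:
move_arm:
  steps:
    - [0,0,0,0,0,0.01,0.036]
    - [0,0,0,0,0,0.02,0.036]
    - [0,0,0,0,0,0.04,0.036]
    - [0,0,0,0,0,0.04,0.036]
    - [0,0,0,0,0,0.04,0.036]

```text
clock: 8.65
eef_pos: [465.9, 145.1, 165.4]
tool_rot: [-3.141, 0.0, 1.697]
force: [2.0, 0.9, -0.1]
width: 35.7
gripper_force: 0.0
```

Request:
move_arm:
  steps:
    - [0,0,0,0.018,-0.027,0.0,0.036]
    - [0,0,0,0.025,-0.037,0,0.036]
    - [0,0,0,0.02,-0.03,0,0.036]
    - [0,0,0,0.01,-0.014,0,0.036]
    - [0,0,0,0,0,0,0.036]

```text
clock: 9.15
eef_pos: [540.8, 34.0, 164.2]
tool_rot: [3.14, 0.002, 1.692]
force: [-0.2, 0.2, -0.3]
width: 36.0
gripper_force: 0.0
```

```bash
cat > m.py <<'E'
import sys
from h import *
eyes.get_image("wrist"); eyes.get_image("wrist")
im,s,w,z=cloud(); cv2.imwrite(f"pics/{sys.argv[1]}.png",im)
for wc in map(float,sys.argv[2:]):
    print("bay",wc)
    b=abs(w-wc)<12
    m=b&(z>30)&(z<38.5)&(s<600)&(s>430); print(" bar s",m.sum(),np.percentile(s[m],[1,50,99]).round(1) if m.any() else "")
    if m.any():
        sc=np.median(s[m]); q=(abs(s-sc)<6)&(z>25)&(z<40)&(abs(w-wc)<50); print(" bar w",np.percentile(w[q],[1,99]).round(1))
    m=(abs(w-wc)<40)&(z>43)&(z<49); print(" lid s",np.percentile(s[m],[.5,99.5]).round(1) if m.any() else "")
    m=(abs(w-wc)<40)&(z>22)&(z<31)&(s>720); print(" stop s",m.sum(),np.percentile(s[m],[5,50,95]).round(1) if m.any() else "")
    lid(s,w,z,wc,541)
st=telemetry.read_state(); print(st["eef_pos"].round(1),"s,w",(st["eef_pos"][:2]@U).round(1),(st["eef_pos"][:2]@V).round(1),st["force"].round(1))
E
python3 m.py w4 85.4 -32.6
```

```text
bay 85.4
 bar s 511 [476.6 482.1 523.7]
 bar w [ 46.1 123.7]
 lid s [526.  690.7]
 stop s 853 [770.9 771.9 772.9]
0 3749 45.9; 20 3761 46.1; 40 3757 46.0; 60 3757 46.2; 80 3741 45.9; 100 1031 45.9; 
bay -32.6
 bar s 381 [535.8 540.8 585.4]
 bar w [-71.4   5.9]
 lid s [585.2 750.1]
 stop s 835 [770.9 771.8 772.6]
0 2493 45.9; 20 2483 46.1; 40 2479 46.0; 60 2532 46.0; 80 2462 46.2; 100 2509 46.0; 120 2517 46.2; 140 2497 46.0; 160 614 45.9; 
[538.4  38.6 163.4] s,w 539.0 -30.6 [-0.4  0.8  0.3]
```

View pics/w4.png

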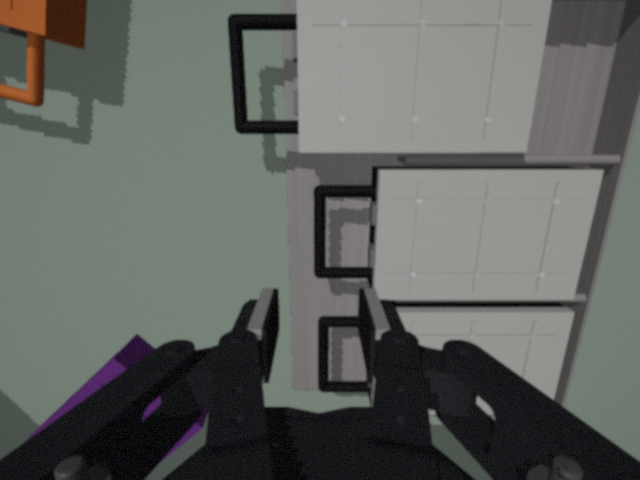

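The left case's back stands 81 mm clear of the stop and it lies flat. In this view the middle bar is at about (320,232), with the case short of the stop. I'm going down onto it.

Request:
move_arm:
  steps:
    - [0,0,0,0.002,-0.002,-0.035,0.036]
    - [0,0,0,0,0,-0.045,0.036]
    - [0,0,0,0,0,-0.03,0.036]
    - [0,0,0,0,0,-0.015,0.036]
    - [0,0,0,0,0,-0.01,0.036]

```text
clock: 9.8
eef_pos: [539.8, 37.2, 26.9]
tool_rot: [-3.139, -0.001, 1.7]
force: [-0.1, 0.3, 0.4]
width: 35.7
gripper_force: 0.0
```

Request:
move_arm:
  steps:
    - [0,0,0,0,0,-0.008,0.036]
    - [0,0,0,0,0,-0.005,0.036]
    - [0,0,0,0,0,-0.002,0.036]
    - [0,0,0,0,0,0,0.036]

```text
clock: 10.2
eef_pos: [541.8, 35.4, 13.7]
tool_rot: [3.141, 0.0, 1.697]
force: [0.6, -0.4, 0.1]
width: 36.1
gripper_force: 0.0
```

```bash
python3 r.py
```

```text
[541.79113293  35.27540631  13.74814027] [-0.04 -0.39 -0.01] [0.45 0.31 0.41] [ 0.007 -0.01  -0.028] Mv -0.01
```

Request:
move_arm:
  steps:
    - [0,0,0,0,0,0,0.02]
    - [0,0,0,0,0,0,0.01]
    - [0,0,0,0,0,0,0.005]
    - [0,0,0,0,0,0,0.0]
    - [0,0,0,0,0,0,0.0]

```text
clock: 11.0
eef_pos: [540.6, 35.3, 13.4]
tool_rot: [-3.14, -0.0, 1.697]
force: [-3.9, -0.2, 6.0]
width: 8.2
gripper_force: 58.6
```

Request:
move_arm:
  steps:
    - [-0.09,0.67,0,0.0002,0,0.0025,0.0]
    - [-0.09,0.67,0,0.0002,0,0.0025,0.0]
    - [-0.09,0.67,0,0.0002,0,0.0025,0.0]
    - [-0.09,0.67,0,0.0002,0,0.0025,0.0]
    - [0,0,0,0,0,0,0.0]

```text
clock: 11.5
eef_pos: [542.9, 35.5, 23.4]
tool_rot: [-3.095, 0.001, 1.698]
force: [-2.4, 1.1, -2.8]
width: 7.8
gripper_force: 58.6
```

```bash
python3 r.py; python3 m.py w5 -32.6 | tail -2
```

```text
[542.92002169  35.4144169   23.38301956] [-1.08  0.33 -3.02] [0.83 0.55 0.33] [0.004 0.202 0.015] Mv 0.2
0 7659 53.0; 20 8186 52.6; 40 9517 51.4; 60 7558 50.6; 80 497 50.1; 
[542.9  35.4  23.4] s,w 543.0 -34.4 [ 0.1  0.  -2.9]
```

Request:
move_arm:
  steps:
    - [0.255,-1.98,0,0.0007,0,0,0.0]
    - [0.255,-1.98,0,0.0007,0,0,0.0]
    - [0,0,0,0,0,0,0.0]
    - [0,0,0,0,0,0,0.0]

```text
clock: 12.35
eef_pos: [543.2, 35.1, 23.3]
tool_rot: [3.121, 0.0, 1.697]
force: [-0.6, -0.4, -2.9]
width: 7.8
gripper_force: 58.9
```

```bash
python3 r.py
```

```text
[543.22977442  35.23024036  23.11178694] [-0.98 -0.47 -3.66] [0.52 0.46 0.41] [-0.119  0.568  0.006] Mv 0.579
```

Request:
move_arm:
  steps:
    - [-0.255,1.98,0,-0.0007,0,0,0.0]
    - [-0.255,1.98,0,-0.0007,0,0,0.0]
    - [-0.255,1.98,0,-0.0007,0,0,0.0]
    - [0,0,0,0,0,0,0.0]

```text
clock: 13.05
eef_pos: [542.6, 35.5, 23.2]
tool_rot: [-3.06, 0.001, 1.698]
force: [-0.5, 0.1, -3.0]
width: 7.4
gripper_force: 59.2
```

```bash
python3 r.py;python3 m.py w5 -32.6 | tail -2
```

```text
[542.63450364  35.48683221  23.58253163] [ 0.33  0.21 -2.91] [0.64 0.29 0.53] [ 0.049 -0.244 -0.022] Mv -0.249
0 7682 53.1; 20 8425 52.7; 40 10005 51.5; 60 7051 50.7; 80 198 49.9; 
[542.6  35.5  23.6] s,w 542.7 -34.3 [ 2.3  0.1 -1.8]
```

The middle case reads 2.9–3.7 N in both twist directions, so it is full. I'll set it down and slide it home, about 21 mm.

Request:
move_arm:
  steps:
    - [0.15,-1.17,0,0,0,-0.003,0.0]
    - [0.15,-1.17,0,0,0,-0.003,0.0]
    - [0.15,-1.17,0,0,0,-0.002,0.0]
    - [0.15,-1.17,0,0,0,-0.0015,0.0]
    - [0,0,0,0,0,-0.0005,0.0]

```text
clock: 14.0
eef_pos: [541.4, 35.0, 13.5]
tool_rot: [3.141, 0.0, 1.697]
force: [0.7, -0.2, 1.7]
width: 8.2
gripper_force: 59.9
```

Request:
move_arm:
  steps:
    - [0,0,0,0,0,0,0.0]
    - [0,0,0,0.003,0.0004,0,0.0]
    - [0,0,0,0.004,0.0005,0,0.0]
    - [0,0,0,0.004,0.0005,0,0.0]
    - [0,0,0,0.003,0.0004,0,0.0]

```text
clock: 14.5
eef_pos: [549.7, 36.5, 13.4]
tool_rot: [-3.13, -0.001, 1.696]
force: [-11.8, -0.5, 11.2]
width: 7.7
gripper_force: 60.9
```

Request:
move_arm:
  steps:
    - [0,0,0,0.002,0.0003,0,0.0]
    - [0,0,0,0.001,0.0001,0,0.0]
    - [0,0,0,0.001,0.0001,0,0.0]

```text
clock: 14.8
eef_pos: [553.5, 37.1, 13.4]
tool_rot: [-3.13, -0.001, 1.697]
force: [-11.3, -1.6, 11.8]
width: 8.1
gripper_force: 60.9
```

Downward preload is raising the sliding force, so I'll ease it off before going on.

Request:
move_arm:
  steps:
    - [0,0,0,0,0,0.0007,0.0]
    - [0,0,0,0,0,0.0005,0.0]
    - [0,0,0,0,0,0,0.0]

```text
clock: 15.1
eef_pos: [558.8, 37.7, 14.2]
tool_rot: [-3.14, 0.0, 1.697]
force: [-2.5, 0.3, -2.6]
width: 7.5
gripper_force: 59.3
```

```bash
python3 r.py; python3 m.py w6 -32.6
```

```text
[559.40437364  37.66786479  14.31777915] [-2.42 -0.08 -2.86] [0.18 0.5  0.56] [-0.083  0.593  0.003] Mv 0.599
bay -32.6
 bar s 1754 [543.3 559.9 576.8]
 bar w [-69.7   6.3]
 lid s [554.5 684.7]
 stop s 0 
0 5114 68.0; 20 7179 46.5; 40 8407 46.7; 60 9766 46.4; 80 5777 46.3; 100 50 47.0; 
[559.5  37.6  14.5] s,w 559.7 -34.2 [-2.5  0.5 -3.1]
```

Request:
move_arm:
  steps:
    - [0,0,0,0.001,0.0001,-0.0004,0.0]
    - [0,0,0,0.001,0.0001,0,0.0]
    - [0,0,0,0.001,0.0001,0,0.0]
    - [0,0,0,0.001,0.0001,0,0.0]
    - [0,0,0,0,0,0,0.0]

```text
clock: 16.05
eef_pos: [561.1, 37.7, 13.5]
tool_rot: [-3.137, -0.0, 1.697]
force: [-7.1, -1.8, -2.4]
width: 7.9
gripper_force: 59.4
```

Request:
move_arm:
  steps:
    - [0,0,0,0.0005,0.0001,0,0.0]
    - [0,0,0,0,0,0,0.0]

```text
clock: 16.25
eef_pos: [561.1, 37.7, 13.5]
tool_rot: [-3.136, -0.0, 1.697]
force: [-7.3, -0.5, -2.2]
width: 7.9
gripper_force: 59.6
```

Request:
move_arm:
  steps:
    - [0,0,0,-0.0008,-0.0001,-0.0004,0.0]
    - [0,0,0,-0.0007,-0.0001,0,0.0]
    - [0,0,0,0,0,0,0.015]
    - [0,0,0,0,0,0,0.036]
    - [0,0,0,0,0,0,0.036]

```text
clock: 16.75
eef_pos: [564.7, 38.0, 14.4]
tool_rot: [3.137, 0.001, 1.697]
force: [-0.5, -0.0, 0.0]
width: 36.1
gripper_force: 0.0
```

Request:
move_arm:
  steps:
    - [0,0,0,0,0,0,0.036]
    - [0,0,0,0,0,0.02,0.036]
    - [0,0,0,0,0,0.04,0.036]
    - [0,0,0,0,0,0.045,0.036]
    - [0,0,0,0,0,0.045,0.036]

```text
clock: 17.25
eef_pos: [562.7, 37.9, 165.3]
tool_rot: [3.141, 0.001, 1.697]
force: [0.9, 0.1, -0.5]
width: 36.3
gripper_force: 0.0
```

Request:
move_arm:
  steps:
    - [0,0,0,0,-0.02,0.0,0.036]
    - [0,0,0,0,-0.04,0,0.036]
    - [0,0,0,0,-0.035,0,0.036]
    - [0,0,0,0,-0.02,0,0.036]
    - [0,0,0,0,0,0,0.036]

```text
clock: 17.75
eef_pos: [562.8, -81.7, 164.4]
tool_rot: [3.14, 0.003, 1.691]
force: [-1.0, -0.0, 0.7]
width: 35.7
gripper_force: 0.0
```

```bash
python3 m.py w7 85.4 -32.6 -150.6
```

```text
bay 85.4
 bar s 0 
 lid s 
 stop s 0 

bay -32.6
 bar s 502 [557.  561.6 566.6]
 bar w [-72.5   4.3]
 lid s [606.5 770.4]
 stop s 0 
0 298 41.7; 20 3914 45.8; 40 3705 46.2; 60 3708 46.0; 80 3721 46.0; 100 3697 46.2; 120 3724 46.0; 140 3717 46.2; 160 3495 46.0; 
bay -150.6
 bar s 367 [538.7 544.5 588.7]
 bar w [-188.3 -111.7]
 lid s [355.2 753.3]
 stop s 623 [770.8 771.6 772.5]
0 2441 45.8; 20 2486 46.1; 40 2484 46.0; 60 2475 45.9; 80 2471 46.2; 100 2478 46.1; 120 2479 46.2; 140 2457 46.0; 160 993 46.0; 
[562.8 -75.7 163.7] s,w 548.5 -147.1 [ 0.2  0.7 -0. ]
```

View pics/w7.png

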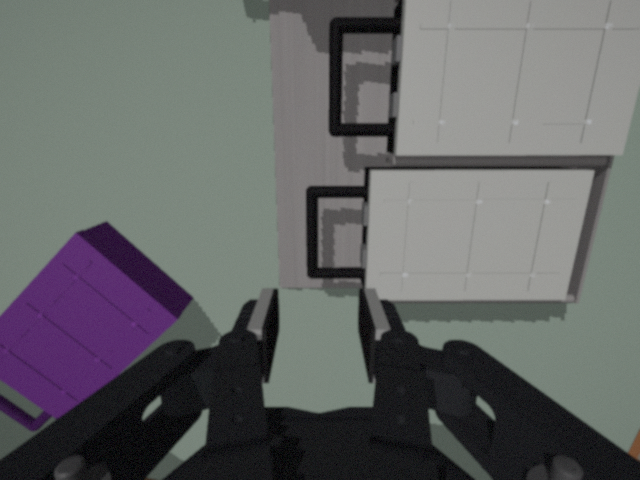

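The middle case is home: no gap shows, with its bar at s=561.6 and back at about 771.6 against a stop at 771.7. The right bar is at about (312,232). Next is the right case.

Request:
move_arm:
  steps:
    - [0,0,0,-0.0039,-0.0034,-0.035,0.036]
    - [0,0,0,0,0,-0.045,0.036]
    - [0,0,0,0,0,-0.03,0.036]
    - [0,0,0,0,0,-0.015,0.036]
    - [0,0,0,0,0,-0.01,0.036]

```text
clock: 18.4
eef_pos: [558.6, -79.0, 27.6]
tool_rot: [-3.141, -0.0, 1.699]
force: [0.5, -0.5, -0.5]
width: 36.2
gripper_force: 0.0
```

Request:
move_arm:
  steps:
    - [0,0,0,0,0,-0.008,0.036]
    - [0,0,0,0,0,-0.005,0.036]
    - [0,0,0,0,0,-0.002,0.036]
    - [0,0,0,0,0,0,0.036]

```text
clock: 18.8
eef_pos: [559.2, -80.6, 14.2]
tool_rot: [3.14, 0.001, 1.697]
force: [0.6, 0.1, -0.4]
width: 35.7
gripper_force: 0.0
```

Request:
move_arm:
  steps:
    - [0,0,0,0,0,0,0.02]
    - [0,0,0,0,0,0,0.01]
    - [0,0,0,0,0,0,0.005]
    - [0,0,0,0,0,0,0.0]
    - [0,0,0,0,0,0,0.0]

```text
clock: 19.3
eef_pos: [558.3, -80.6, 14.3]
tool_rot: [-3.141, 0.0, 1.697]
force: [-2.5, 0.0, 5.5]
width: 7.5
gripper_force: 58.6
```

Request:
move_arm:
  steps:
    - [-0.09,0.67,0,0.0002,0,0.0025,0.0]
    - [-0.09,0.67,0,0.0002,0,0.0025,0.0]
    - [-0.09,0.67,0,0.0002,0,0.0025,0.0]
    - [-0.09,0.67,0,0.0002,0,0.0025,0.0]
    - [0,0,0,0,0,0,0.0]

```text
clock: 19.8
eef_pos: [559.4, -80.3, 23.7]
tool_rot: [-3.094, 0.001, 1.698]
force: [-1.2, 0.1, -3.6]
width: 7.5
gripper_force: 58.6
```

```bash
python3 r.py; python3 m.py w8 -150.6 | tail -2
```

```text
[559.45320165 -80.31513279  23.5747388 ] [-1.16 -0.18 -3.44] [0.38 0.45 0.22] [0.012 0.254 0.03 ] Mv 0.25
0 7446 52.5; 20 7841 52.3; 40 9220 51.1; 60 8211 50.3; 80 890 49.8; 
[559.5 -80.4  23.7] s,w 544.6 -151.3 [-1.3 -0.6 -3.3]
```

Request:
move_arm:
  steps:
    - [0.255,-1.98,0,0.0007,0,0,0.0]
    - [0.255,-1.98,0,0.0007,0,0,0.0]
    - [0,0,0,0,0,0,0.0]
    - [0,0,0,0,0,0,0.0]

```text
clock: 20.65
eef_pos: [560.5, -80.6, 23.7]
tool_rot: [3.12, 0.0, 1.697]
force: [-1.5, -0.4, -3.9]
width: 7.8
gripper_force: 58.9
```

```bash
python3 r.py
```

```text
[560.47876645 -80.51311033  23.47088767] [-2.07 -0.74 -4.02] [0.39 0.4  0.37] [-0.1    0.654  0.019] Mv 0.662
```

The right case behaves like the middle one (3.4–4.0 N), so it is full. I'll set it down and slide it home, about 17 mm.

Request:
move_arm:
  steps:
    - [-0.04,0.32,0,-0.0005,0,-0.003,0.0]
    - [-0.04,0.32,0,-0.0006,0,-0.003,0.0]
    - [-0.04,0.32,0,-0.0006,0,-0.002,0.0]
    - [-0.04,0.32,0,-0.0005,0,-0.0013,0.0]
    - [0,0,0,0,0,-0.0003,0.0]

```text
clock: 21.45
eef_pos: [559.1, -80.6, 14.3]
tool_rot: [3.141, 0.001, 1.697]
force: [-3.1, -0.1, 2.0]
width: 7.7
gripper_force: 59.5
```

Request:
move_arm:
  steps:
    - [0,0,0,0,0,0,0.0]
    - [0,0,0,0.003,0.0004,0.0003,0.0]
    - [0,0,0,0.003,0.0004,0.0003,0.0]
    - [0,0,0,0.003,0.0004,0,0.0]

```text
clock: 21.85
eef_pos: [567.9, -79.1, 14.5]
tool_rot: [3.142, 0.0, 1.697]
force: [-3.0, -0.3, -3.8]
width: 7.9
gripper_force: 59.0
```

Request:
move_arm:
  steps:
    - [0,0,0,0.002,0.0003,-0.0004,0.0]
    - [0,0,0,0.002,0.0003,0,0.0]
    - [0,0,0,0.0015,0.0002,0,0.0]
    - [0,0,0,0.001,0.0001,0,0.0]
    - [0,0,0,0,0,0,0.0]

```text
clock: 22.35
eef_pos: [573.7, -78.4, 14.3]
tool_rot: [-3.141, 0.0, 1.697]
force: [-5.7, -1.3, 1.4]
width: 7.8
gripper_force: 59.4
```

Request:
move_arm:
  steps:
    - [0,0,0,0.001,0.0001,0,0.0]
    - [0,0,0,0.001,0.0001,0,0.0]
    - [0,0,0,0,0,0,0.0]

```text
clock: 22.65
eef_pos: [575.8, -78.2, 14.4]
tool_rot: [-3.141, 0.0, 1.697]
force: [-4.7, 0.1, -0.1]
width: 7.9
gripper_force: 59.5
```

Request:
move_arm:
  steps:
    - [0,0,0,0.001,0.0001,0,0.0]
    - [0,0,0,0,0,0,0.0]

```text
clock: 22.85
eef_pos: [575.9, -78.2, 14.3]
tool_rot: [-3.139, -0.0, 1.697]
force: [-6.7, -1.4, 2.6]
width: 7.6
gripper_force: 59.6
```

Request:
move_arm:
  steps:
    - [0,0,0,0.001,0.0001,0,0.0]
    - [0,0,0,0,0,0,0.0]

```text
clock: 23.05
eef_pos: [575.9, -78.2, 14.3]
tool_rot: [-3.138, -0.0, 1.697]
force: [-9.1, -1.6, 4.1]
width: 7.6
gripper_force: 59.9
```

The case has stopped moving while the force climbs, so it has met the stop. I'll ease off, release and look.

Request:
move_arm:
  steps:
    - [0,0,0,-0.0012,-0.0001,0,0.0]
    - [0,0,0,-0.001,-0.0001,0,0.0]
    - [0,0,0,0,0,0,0.015]
    - [0,0,0,0,0,0,0.036]
    - [0,0,0,0,0,0,0.036]

```text
clock: 23.55
eef_pos: [577.8, -78.1, 14.8]
tool_rot: [3.138, 0.001, 1.697]
force: [0.2, 0.2, -0.3]
width: 36.4
gripper_force: 0.0
```

Request:
move_arm:
  steps:
    - [0,0,0,0,0,0,0.036]
    - [0,0,0,0,0,0.02,0.036]
    - [0,0,0,0,0,0.04,0.036]
    - [0,0,0,0,0,0.045,0.036]
    - [0,0,0,0,0,0.045,0.036]

```text
clock: 24.05
eef_pos: [576.0, -78.1, 165.8]
tool_rot: [3.141, 0.001, 1.697]
force: [0.2, -0.5, -0.0]
width: 36.3
gripper_force: 0.0
```

Request:
move_arm:
  steps:
    - [0,0,0,-0.01,0.03,0.03,0.036]
    - [0,0,0,-0.01,0.04,0.03,0.036]
    - [0,0,0,0,0.04,0.01,0.036]
    - [0,0,0,0,0.02,0,0.036]
    - [0,0,0,0,0,0,0.036]

```text
clock: 24.55
eef_pos: [556.5, 55.8, 234.2]
tool_rot: [3.14, -0.002, 1.704]
force: [-0.0, -0.1, -0.6]
width: 35.7
gripper_force: 0.0
```

```bash
python3 m.py w9 85.4 -32.6 -150.6; python3 - <<'E'
from h import *
im,s,w,z=cloud("top"); cv2.imwrite("pics/end.png",im)
E
```

```text
bay 85.4
 bar s 300 [476.7 482.1 486.3]
 bar w [ 46.8 123.4]
 lid s [525.9 690.8]
 stop s 517 [771.3 772.  772.8]
0 2180 45.9; 20 2176 46.2; 40 2173 46.0; 60 2182 46.1; 80 2187 45.9; 100 604 45.8; 
bay -32.6
 bar s 229 [557.3 562.4 566.6]
 bar w [-71.7   5.5]
 lid s [606.8 771.5]
 stop s 0 
0 122 41.7; 20 1645 45.9; 40 1575 46.2; 60 1590 46.0; 80 1584 46.0; 100 1586 46.2; 120 1592 46.1; 140 1584 46.3; 160 1574 46.0; 
bay -150.6
 bar s 170 [556.9 561.5 566. ]
 bar w [-188.4 -111.3]
 lid s [347.2 771.7]
 stop s 0 
0 44 41.9; 20 35 45.5; 40 107 46.1; 60 567 46.0; 80 857 46.0; 100 852 46.2; 120 764 46.0; 140 885 46.3; 160 1102 46.1; 
[556.2  49.6 233.6] s,w 558.0 -22.0 [-0.4 -0.6 -0.2]
```

View pics/w9.png

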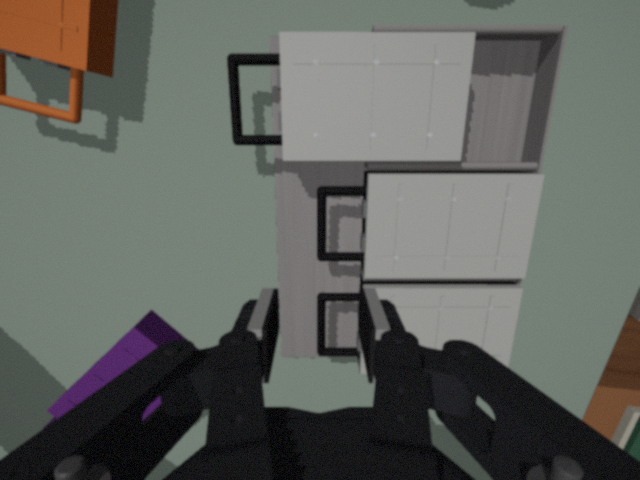

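The left case is drawn 81 mm clear. The middle case (540,225) and the right case (518,325) sit against the stop, all three lie flat and the robot is clear of them.

```bash
python3 -c "
from cell import ctrl
print(ctrl.finish_job())"
```

```text
the job is handed in; nothing more can be done
None
```

The job is handed in at about 25 s on the robot's clock: the left case felt nearly empty and is drawn forward to about 80 mm clear of the stop, while the middle and right cases felt full and are home against it, all three flat in their bays.

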